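Charge a hand-pumped board clamp

TASK

Pump the black mushroom-headed plunger of the clamp station by pressing it down with the fingertips, using full strokes and letting it spring right back up each time, until the steel indicator pin beside it stands fully out; then leave the plunger up and move clear. Only press: do not pull the plunger up, do not touch the pin, and leave the loose things around the station where they are.

Things in the scene. Friction and masses are not known exactly. Their poses are not given: they have to be found in the camera images.
- station: Clamp station screwed to the bench. Origin on the bench under the plunger's axis, z up. Base plate 10 mm thick, x +-60 mm, y -130 to +200 mm. Along its y axis: indicator housing (40 x 44 mm) at y = -85 mm with a round bush, top at 75 mm; pump barrel (54 mm across, top at 85 mm) at y = 0; board nest with green circuit board between two jaws, y = 57 to 187 mm, 46 mm high.
- plunger_top (a point): Centre of the flat top of the plunger's black round mushroom head, which is 40 mm across and 12 mm thick, on an upright 16 mm steel rod over the barrel. 128 mm above the bench at rest, on the station's z axis; it goes down with the plunger.
- plunger (a joint): Plunger depth in m: 0 at rest (up), grows as it is pressed straight down, 0.024 at the bottom stop. Return spring 550 N/m (about 13 N at the bottom, 1 to 3 N more for the ratchet); back up to 0 within about 0.3 s when let go. It gives up to -0.008 if pulled upwards, which is not wanted.
- pin_out (a joint): How far the pin is out, in m: starts at 0 to 0.012; fully out is 0.034, where it stops rising. A ratchet lifts it as the plunger goes down, and it stays. A full stroke lifts it about 7 mm (the first 6 to 13 mm): three or four full strokes do it. Strokes under half depth, or not let back up, lift it little or nothing; the last must be full to bring it fully out. Further strokes change nothing.
- pin_top (a point): Centre of the top of the indicator pin, a plain upright steel pin 12 mm across rising from the bush at y = -85 mm of the station. It stands 6 mm above the bush when pin_out is 0, and 40 mm above it (115 mm above the bench) when fully out.
- pin: The indicator pin itself, same point as pin_top (origin at its top centre, z up). Not to be touched.
- bottle: Bystander: loose upright bottle 44 mm across, 110 mm tall, origin under its centre; stands beyond the station from the robot.
- spool: Bystander: loose grey spool standing on its flange, 54 mm across, 40 mm tall, origin under its centre; stands past the indicator end of the station.
- parts_bin: Bystander: loose open clear bin 100 x 75 x 50 mm, origin under its centre; stands beyond the board nest.
- screwdriver: Bystander: loose screwdriver 170 mm long lying along its x axis, on the robot's side of the station.

How it is judged:
By the outcome, as a careful person would: the job done as asked, in the order asked, and still so for the second after the job is handed in, with the robot touching nothing.
It also fails if it takes over 51 s, if anything falls off the work surface, if the arm or the gripper's body presses on something with over 40 N, if the wrist force passes 120 N, or if a joint passes its speed limit or range.

ROBOT

A 6-joint arm with a two-finger parallel gripper is mounted at the origin on the work surface. World frame = base frame: x ahead of the robot, y to its left, z up, the work surface at z = 0. Lengths are in m, angles in rad, forces in N, time in s.
With the tool pointing down it reaches from about 0.425 to 0.925 m from the base axis. Payload 12.5 kg.
Tool frame: the origin (TCP) lies midway between the tips of the shut fingers; the grasp point (between the pads) lies 19 mm behind it; z points along the fingers, y is the direction in which the jaws open and shut (so a half turn about z gives the same grasp; the last joint's range is limited). The gripper opens to 85 mm and grips with 20 to 120 N. Pads are 22 mm wide; open, the fingers measure 114 mm over their backs; the gripper's body (76 mm by 85 mm) begins 54 mm behind the grasp point. The pads swing forward as they close: fully open they stand 13 mm farther back than shut.
Start: joints at [1.174, 0.491, 1.559, -0, 1.092, -0.106], TCP at [0.179, 0.599, 0.206] pointing down, gripper open.
Joint ranges: [-3.1, 3.1], [-0.84, 2.19], [0.05, 2.79], [-1.13, 4.28], [0.06, 2.93], [-2.69, 2.69]. Speed limits (rad/s): [2.22, 2.22, 2.79, 3.14, 3.14, 3.14].

INTERFACE

Orientations are given as a 3x3 rotation matrix whose columns are the frame's x, y, z axes.
In Python, from workcell import sensors, optics, env gives the robot as it stands.
- The arm moves only by the tool apply_moves, never from a script. Its argument "rows" is a list of rows, each an object of numbers: "jaw": the closure, from -1 (fully open) to 1 (shut); "x", "y", "z": the shift along the tool's x, y, z in m; "wx", "wy", "wz": the turn, a rotation vector about the tool's x, y, z in rad. A call has 1 to 12 rows; each row is the pose to reach, as a shift and turn from the pose commanded when the call began, along the tool's axes at that moment; what a row does not reach only later rows make up. A row lasts 1/12 s, in which the tool goes at most 41.7 mm and 7.16 degrees, less where a joint would pass 70% of its speed; a pose out of reach is approached as far as the arm can. A call with a gripper value outside its range is refused whole. The fingers move at their own pace and stop on an object; "newtons" is the grip in N (left out, the last holds). Time passes only in rows, so rows that repeat a pose let the fingers close. It gives the time, the measured TCP pose, the force and the opening at its end, in the units of the state.
- sensors.state(): the state, without advancing time (a new reading comes with each control period).
- optics.snapshot(name): name is "scene" or "side" or "wrist"; returns the picture (400x640x3 uint8, red, green, blue); there is no depth.
- optics.camera_info(name): a dict with "vfov" (degrees; the focal length in pixels is half the picture's height over the tangent of half this angle, whatever the lens; pixels are square), "cx", "cy" (the principal point, pixels), "R" (3x3) and "t" (3): a world point X has camera coordinates R X + t. Camera axes: x right, y down, z forward; pixel columns grow to the right and rows downward; lengths in m; the calibration is good to about 2 mm. A picture is of the moment at which its call begins: read the wrist's pose just before it. camera_info takes no time and is no camera call; for the wrist camera it gives the pose at the moment of the call.
- env.sign_off(): hands the job in, once; it reports no verdict.
The state is a dict: "clock": time; "joints": joint angles; "dq": joint speeds; "tau": joint torques, N m; "ee_pos": TCP position; "eef_rot": TCP orientation; "contact_force": force on the tool from outside, world axes, zero at the start; "ft_torque": the same for the moment, N m; "opening": finger opening in m.
Only numpy, scipy, OpenCV 4.12 (cv2) and the standard library are available. Lean on these libraries where they do the work, as an engineer would, in place of code of your own. Each camera call takes 0.05 s, during which the arm holds its last target.

## Working session

There is one attempt and no reset: what is moved stays moved. The work goes in short steps, Python scripts to look and compute and a tool call to move; the robot and the scene stay as the last step left them, time stands still between calls to the robot, and variables do not carry over. Pictures are saved under pics/ and viewed, and the job is handed in when it is done.

Besides the shell and the picture viewer there is one more tool, called after ">>>" by a JSON object that holds its "name" and its "arguments". apply_moves: Moves the arm, as the interface text tells. Its arguments: {"type":"object","properties":{"rows":{"type":"array","items":{"type":"object","properties":{"jaw":{"type":"number"},"x":{"type":"number"},"y":{"type":"number"},"z":{"type":"number"},"wx":{"type":"number"},"wy":{"type":"number"},"wz":{"type":"number"}}}},"newtons":{"type":"number"}},"required":["rows"]}

```bash
mkdir -p pics; python3 - <<'E'
from workcell import sensors, optics, env
import cv2
s=sensors.state();print(s)
for n in ("scene","side","wrist"):
    print(n,optics.camera_info(n))
    cv2.imwrite(f"pics/{n}0.png",optics.snapshot(n)[:,:,::-1])
E
```

```text
{'clock': 0.0, 'joints': array([ 1.17442389e+00,  4.91566208e-01,  1.55947160e+00, -4.69595403e-06,
        1.09168529e+00, -1.05608156e-01]), 'dq': array([-3.91441887e-04, -9.98524575e-04,  5.23888427e-04, -1.26645151e-05,
       -2.80292352e-05,  6.72957613e-04]), 'tau': array([ 1.36346618e-03, -6.18441153e+01, -2.61589140e+01, -1.10818610e-04,
        3.92013710e-03,  3.30215710e-05]), 'ee_pos': array([0.17906098, 0.59852887, 0.205816  ]), 'eef_rot': array([[-9.58025644e-01,  2.86682189e-01, -4.32590703e-04],
       [ 2.86682492e-01,  9.58025082e-01, -1.04440471e-03],
       [ 1.15020516e-04, -1.12458267e-03, -9.99999361e-01]]), 'contact_force': array([-0.15607659, -1.45328832, -0.65061318]), 'ft_torque': array([-0.03693392, -0.04676111,  0.03323955]), 'opening': 0.0856873061783573}
scene {'vfov': 46.73357019738814, 'cx': 315.2772536095998, 'cy': 203.19524902987268, 'R': array([[ 3.27690465e-01,  9.44784762e-01,  8.44210904e-04],
       [ 8.26257173e-01, -2.86146641e-01, -4.85200149e-01],
       [-4.58168139e-01,  1.59692998e-01, -8.74402712e-01]]), 't': array([-0.25641235, -0.44473615,  1.56587757])}
side {'vfov': 57.27621158687015, 'cx': 323.27549055231174, 'cy': 205.93692284948793, 'R': array([[ 0.89011947, -0.45539765, -0.01732949],
       [-0.25641379, -0.46902526, -0.84514335],
       [ 0.37674833,  0.75672207, -0.53425875]]), 't': array([-0.49570539,  0.25946047,  0.57099082])}
wrist {'vfov': 61.69009613284288, 'cx': 312.35346761689055, 'cy': 197.00520924950203, 'R': array([[ 0.28651072,  0.95807452, -0.00219517],
       [ 0.90676944, -0.27042685,  0.32347874],
       [ 0.30932311, -0.09467064, -0.94623289]]), 't': array([-0.62469661, -0.04193165,  0.3816863 ])}
```

View pics/scene0.png

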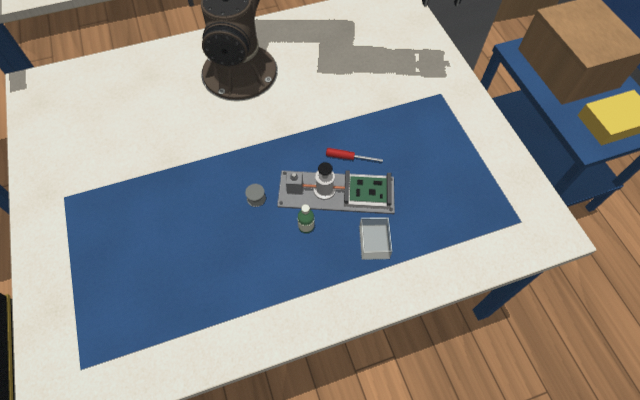

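View pics/side0.png

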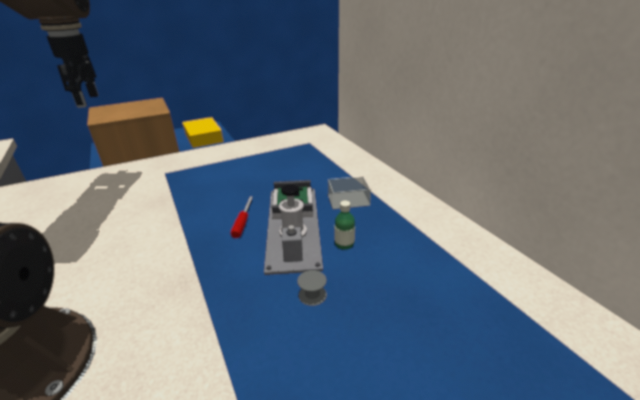

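View pics/wrist0.png

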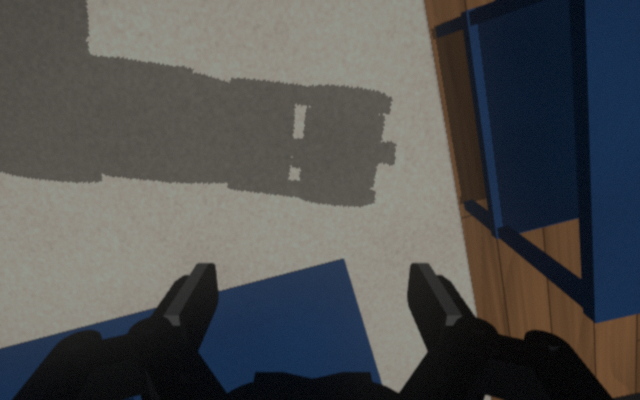

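The scene view shows the plunger head near (325,169), the pin near (294,175) and the nest to the right. In the side view the head is near (291,189). Next I'll measure these.

```bash
cat > h.py <<'E'
import numpy as np, cv2
from workcell import optics
def ray(n,u,v,ci=None):
    c=ci or optics.camera_info(n); f=200/np.tan(np.radians(c['vfov'])/2)
    R=np.array(c['R']);t=np.array(c['t'])
    d=R.T@np.array([(u-c['cx'])/f,(v-c['cy'])/f,1]); return -R.T@t,d/np.linalg.norm(d)
def onz(n,u,v,z,ci=None):
    o,d=ray(n,u,v,ci); return o+d*(z-o[2])/d[2]
def tri(a,b):
    A=0;B=0
    for o,d in (a,b):
        P=np.eye(3)-np.outer(d,d);A=A+P;B=B+P@o
    return np.linalg.solve(A,B)
def proj(n,X,ci=None):
    c=ci or optics.camera_info(n); f=200/np.tan(np.radians(c['vfov'])/2)
    p=np.array(c['R'])@X+np.array(c['t']); return c['cx']+f*p[0]/p[2],c['cy']+f*p[1]/p[2]
E
python3 - <<'E'
from h import *
a=cv2.imread('pics/scene0.png');b=cv2.imread('pics/side0.png')
for n,i,(x0,y0,w,h) in(('scene',a,(270,140,130,80)),('side',b,(255,170,80,110))):
    c=i[y0:y0+h,x0:x0+w]; cv2.imwrite(f'pics/{n}_z.png',cv2.resize(c,None,fx=5,fy=5,interpolation=cv2.INTER_NEAREST))
    m=(i.max(2)<45).astype(np.uint8);k,l,st,ce=cv2.connectedComponentsWithStats(m)
    for j in range(1,k):
        if st[j,4]>15 and x0<ce[j][0]<x0+w and y0<ce[j][1]<y0+h: print(n,st[j],ce[j])
E
```

```text
scene [318 163  14  12 126] [324.55555556 168.47619048]
scene [358 180   4   4  16] [359.5 181.5]
scene [374 181   7   4  22] [377.04545455 182.36363636]
scene [369 190   6   5  25] [371.56 191.6 ]
side [275 183  34  13 232] [291.15086207 188.62931034]
side [304 207   7   3  20] [307.15 208.05]
side [273 209   6   3  16] [275.5 210. ]
```

View pics/scene_z.png

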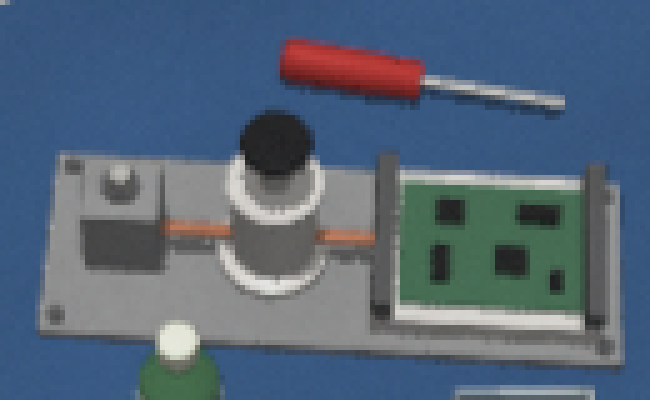

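View pics/side_z.png

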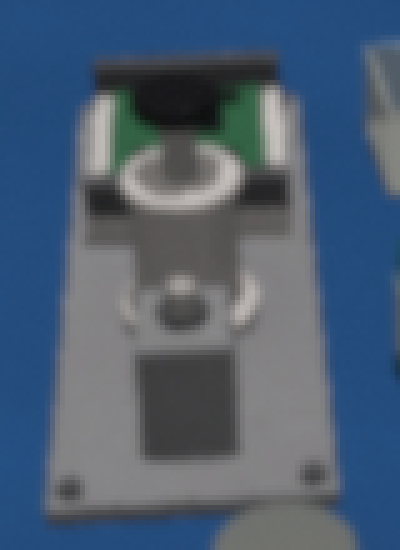

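```bash
python3 - <<'E'
from h import *
print('plane',onz('scene',324.8,168.6,.124),'tri',tri(ray('scene',324.8,168.6),ray('side',290.6,190)), onz('side',290.6,190,.122))
# pin: bush/pin
print('pin tri',tri(ray('scene',270+120/5,140+172/5),ray('side',255+181/5,170+283/5)))
# base plate corners z=.01 (scene crop)
C=[onz('scene',270+u/5,140+v/5,z)for u,v,z in((62,150,.01),(620,185,.01),(622,362,.01),(38,335,.01))]
for c in C: print(c)
y=(C[1]-C[0]+C[2]-C[3]);print('yaw of +y',np.arctan2(y[1],y[0]), [np.linalg.norm(C[i]-C[i-1]) for i in range(4)])
y/=np.linalg.norm(y);ctr=sum(C)/4;print('origin from plate',ctr-y*.035)
for nm,p in(('scr',(423,82)),('bot',(178,340)),): print(nm,onz('scene',270+p[0]/5,140+p[1]/5,.11 if nm=='bot' else .01))
E
```

```text
plane [0.53848614 0.11126671 0.124     ] tri [0.53732108 0.11181125 0.12254941] [0.5375728  0.11312806 0.122     ]
pin tri [0.50406905 0.03510886 0.08464674]
[0.43249622 0.01899342 0.01      ]
[0.56226799 0.31946721 0.01      ]
[0.66985347 0.27313095 0.01      ]
[ 0.54656963 -0.03033906  0.01      ]
yaw of +y 1.1740142373308986 [np.float64(0.12428369989675296), np.float64(0.32729987661972243), np.float64(0.11713960204051399), np.float64(0.3275560286238701)]
origin from plate [0.53927099 0.1130323  0.01      ]
scr [0.45684524 0.23753113 0.01      ]
bot [0.62727197 0.0274776  0.11      ]
```

The plunger axis is at about (0.538, 0.112), and two views and the plate outline agree on it. The pin top is about 85 mm up, so pin_out is about 4 mm. I'll move above the plunger and close the jaws on the way.

>>> {"name": "apply_moves", "arguments": {"rows": [{"jaw": 1,"x": -0.033,"y": -0.025,"z": 0},{"jaw": 1,"x": -0.066,"y": -0.05,"z": 0},{"jaw": 1,"x": -0.1,"y": -0.075,"z": 0},{"jaw": 1,"x": -0.133,"y": -0.1,"z": 0},{"jaw": 1,"x": -0.166,"y": -0.125,"z": 0},{"jaw": 1,"x": -0.2,"y": -0.15,"z": 0},{"jaw": 1,"x": -0.233,"y": -0.175,"z": 0},{"jaw": 1,"x": -0.266,"y": -0.2,"z": 0},{"jaw": 1,"x": -0.3,"y": -0.225,"z": 0},{"jaw": 1,"x": -0.333,"y": -0.25,"z": 0},{"jaw": 1,"x": -0.366,"y": -0.275,"z": 0},{"jaw": 1,"x": -0.4,"y": -0.3,"z": 0}], "newtons": 40}}

```text
validation failed for argument at $.ro...
```

>>> {"name": "apply_moves", "arguments": {"rows": [{"jaw": 1.0,"x": -0.03,"y": -0.02,"z": 0.0,"wx": 0.0,"wy": 0.0,"wz": 0.0}], "newtons": 40}}

```text
clock: 0.23
ee_pos: [0.2, 0.5734, 0.2058]
eef_rot: [[-0.959, 0.284, -0.001], [0.284, 0.959, 0.001], [0.001, 0.001, -1.0]]
contact_force: [0.4, 0.4, -0.3]
opening: 0.0753
```

```bash
python3 -c "
from workcell import sensors
s=sensors.state();print(s['clock'],s['ee_pos'],s['opening'])"
```

```text
0.2333 [0.20003206 0.57338619 0.20579829] 0.07530935610316045
```

All keys seem to be required in each row, since the full-key row was accepted. I'll carry on in that form.

>>> {"name": "apply_moves", "arguments": {"rows": [{"jaw": 1.0,"x": -0.033,"y": -0.025,"z": 0.0,"wx": 0.0,"wy": 0.0,"wz": 0.0},{"jaw": 1.0,"x": -0.066,"y": -0.05,"z": 0.0,"wx": 0.0,"wy": 0.0,"wz": 0.0},{"jaw": 1.0,"x": -0.099,"y": -0.075,"z": 0.0,"wx": 0.0,"wy": 0.0,"wz": 0.0},{"jaw": 1.0,"x": -0.132,"y": -0.1,"z": 0.0,"wx": 0.0,"wy": 0.0,"wz": 0.0},{"jaw": 1.0,"x": -0.165,"y": -0.125,"z": 0.0,"wx": 0.0,"wy": 0.0,"wz": 0.0},{"jaw": 1.0,"x": -0.198,"y": -0.15,"z": 0.0,"wx": 0.0,"wy": 0.0,"wz": 0.0},{"jaw": 1.0,"x": -0.231,"y": -0.175,"z": 0.0,"wx": 0.0,"wy": 0.0,"wz": 0.0},{"jaw": 1.0,"x": -0.264,"y": -0.2,"z": 0.0,"wx": 0.0,"wy": 0.0,"wz": 0.0},{"jaw": 1.0,"x": -0.297,"y": -0.225,"z": 0.0,"wx": 0.0,"wy": 0.0,"wz": 0.0},{"jaw": 1.0,"x": -0.33,"y": -0.25,"z": 0.0,"wx": 0.0,"wy": 0.0,"wz": 0.0},{"jaw": 1.0,"x": -0.363,"y": -0.275,"z": 0.0,"wx": 0.0,"wy": 0.0,"wz": 0.0},{"jaw": 1.0,"x": -0.396,"y": -0.3,"z": 0.0,"wx": 0.0,"wy": 0.0,"wz": 0.0}], "newtons": 40}}

```text
clock: 1.23
ee_pos: [0.4963, 0.1681, 0.2064]
eef_rot: [[-0.958, 0.287, -0.0], [0.287, 0.958, 0.0], [0.0, 0.0, -1.0]]
contact_force: [-0.5, 1.1, 1.2]
opening: 0.0002
```

>>> {"name": "apply_moves", "arguments": {"rows": [{"jaw": 1.0,"x": -0.03,"y": -0.022,"z": 0.0,"wx": 0.0,"wy": 0.0,"wz": 0.0},{"jaw": 1.0,"x": -0.057,"y": -0.043,"z": 0.01,"wx": 0.0,"wy": 0.0,"wz": 0.0},{"jaw": 1.0,"x": -0.057,"y": -0.043,"z": 0.03,"wx": 0.0,"wy": 0.0,"wz": 0.0},{"jaw": 1.0,"x": -0.057,"y": -0.043,"z": 0.04,"wx": 0.0,"wy": 0.0,"wz": 0.0},{"jaw": 1.0,"x": -0.057,"y": -0.043,"z": 0.04,"wx": 0.0,"wy": 0.0,"wz": 0.0},{"jaw": 1.0,"x": -0.057,"y": -0.043,"z": 0.04,"wx": 0.0,"wy": 0.0,"wz": 0.0}]}}

```text
clock: 1.73
ee_pos: [0.5372, 0.1132, 0.1663]
eef_rot: [[-0.958, 0.286, -0.001], [0.286, 0.958, 0.0], [0.001, -0.0, -1.0]]
contact_force: [-0.4, 0.6, 0.1]
opening: -0.0003
```

```bash
python3 - <<'E'
from h import *
from workcell import sensors
s=sensors.state();print(s['clock'],s['ee_pos'],s['opening'],s['contact_force'])
I={}
for n in("wrist","scene","side"):
    I[n]=optics.snapshot(n)[:,:,::-1].copy()
cv2.imwrite('pics/w1.png',I['wrist'])
a=cv2.resize(I['scene'][130:210,270:370],None,fx=4,fy=4);b=cv2.resize(I['side'][130:290,240:340],None,fx=4,fy=4)
H=600;o=np.zeros((H,800,3),np.uint8);o[:320,:400]=a;o[:600,400:800]=b[:600];cv2.imwrite('pics/s1.png',o)
print(proj('wrist',np.array([.538,.112,.128])))
E
```

```text
1.7333 [0.53723879 0.11318305 0.16625294] -0.00029959648466695176 [-0.3788256   0.56099308  0.07794372]
(np.float64(309.8422266683479), np.float64(216.4510731829154))
```

View pics/w1.png

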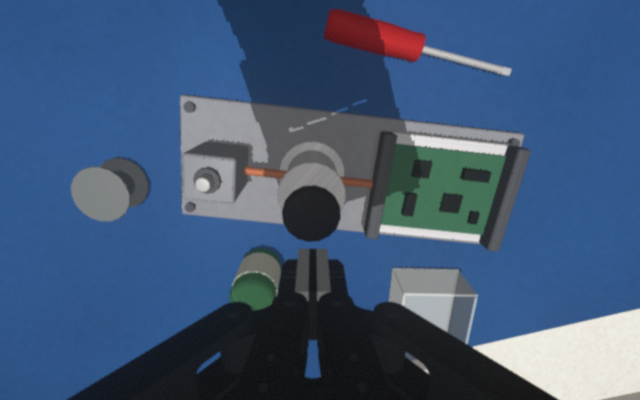

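View pics/s1.png

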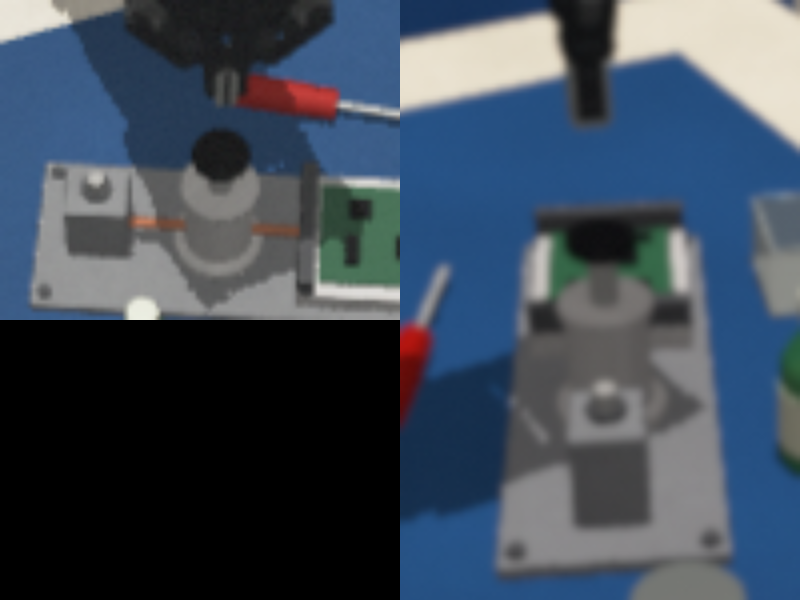

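The wrist view shows the head at (311,213) against a predicted (310,216), so it's well centred. First press: I'll go down gradually while reading force.

>>> {"name": "apply_moves", "arguments": {"rows": [{"jaw": 1.0,"x": 0.0,"y": 0.0,"z": 0.015,"wx": 0.0,"wy": 0.0,"wz": 0.0},{"jaw": 1.0,"x": 0.0,"y": 0.0,"z": 0.03,"wx": 0.0,"wy": 0.0,"wz": 0.0},{"jaw": 1.0,"x": 0.0,"y": 0.0,"z": 0.04,"wx": 0.0,"wy": 0.0,"wz": 0.0},{"jaw": 1.0,"x": 0.0,"y": 0.0,"z": 0.05,"wx": 0.0,"wy": 0.0,"wz": 0.0},{"jaw": 1.0,"x": 0.0,"y": 0.0,"z": 0.058,"wx": 0.0,"wy": 0.0,"wz": 0.0},{"jaw": 1.0,"x": 0.0,"y": 0.0,"z": 0.06,"wx": 0.0,"wy": 0.0,"wz": 0.0},{"jaw": 1.0,"x": 0.0,"y": 0.0,"z": 0.06,"wx": 0.0,"wy": 0.0,"wz": 0.0},{"jaw": 1.0,"x": 0.0,"y": 0.0,"z": 0.06,"wx": 0.0,"wy": 0.0,"wz": 0.0}]}}

```text
clock: 2.55
ee_pos: [0.538, 0.1126, 0.1067]
eef_rot: [[-0.958, 0.287, 0.0], [0.287, 0.958, 0.0], [-0.0, 0.0, -1.0]]
contact_force: [1.0, 0.1, 0.0]
opening: 0.0003
```

>>> {"name": "apply_moves", "arguments": {"rows": [{"jaw": 1.0,"x": 0.0,"y": 0.0,"z": 0.002,"wx": 0.0,"wy": 0.0,"wz": 0.0},{"jaw": 1.0,"x": 0.0,"y": 0.0,"z": 0.002,"wx": 0.0,"wy": 0.0,"wz": 0.0}]}}

```text
clock: 2.72
ee_pos: [0.538, 0.1125, 0.1046]
eef_rot: [[-0.958, 0.287, 0.001], [0.287, 0.958, 0.0], [-0.001, 0.0, -1.0]]
contact_force: [-0.3, -0.1, -0.9]
opening: -0.0001
```

The force is zero where about 12 N is expected, so I'll look before going further.

```bash
cat > look.py <<'E'
import sys
from h import *
from workcell import sensors
k=sys.argv[1]
s=sensors.state();print(s['clock'],s['ee_pos'],s['contact_force'],s['tau'].round(1))
I={n:optics.snapshot(n)[:,:,::-1].copy() for n in("wrist","scene","side")}
o=np.zeros((600,800,3),np.uint8)
o[:320,:400]=cv2.resize(I['scene'][130:210,270:370],None,fx=4,fy=4)
o[:,400:]=cv2.resize(I['side'][140:290,240:340],None,fx=4,fy=4)
o[350:600,:400]=cv2.resize(I['wrist'],(400,250));cv2.imwrite(f'pics/{k}.png',o);cv2.imwrite(f'pics/{k}_w.png',I['wrist']);cv2.imwrite(f'pics/{k}_sc.png',I['scene']);cv2.imwrite(f'pics/{k}_si.png',I['side'])
E
python3 look.py p2
```

```text
2.7167 [0.53797186 0.11253428 0.10461748] [-0.26394351 -0.10654089 -0.94345898] [  0.  -56.8 -19.7   0.   -0.1   0. ]
```

View pics/p2.png

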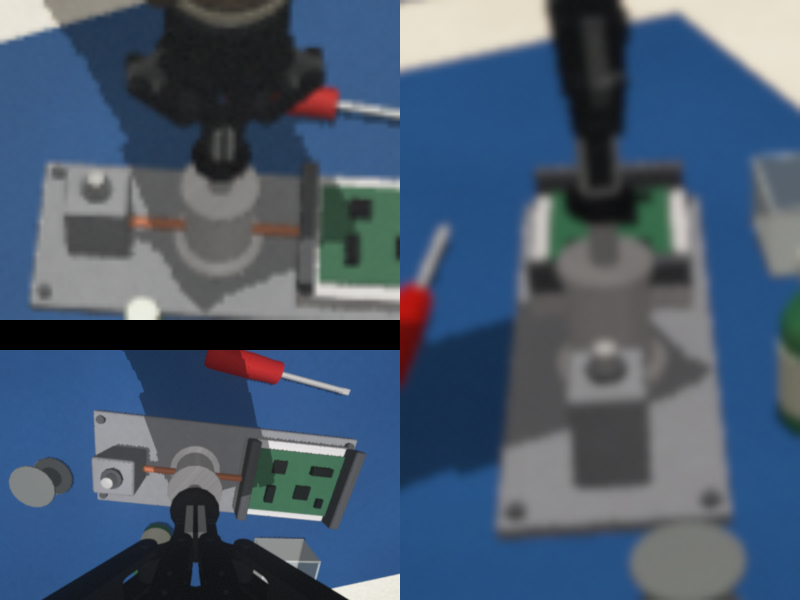

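View pics/p2_w.png

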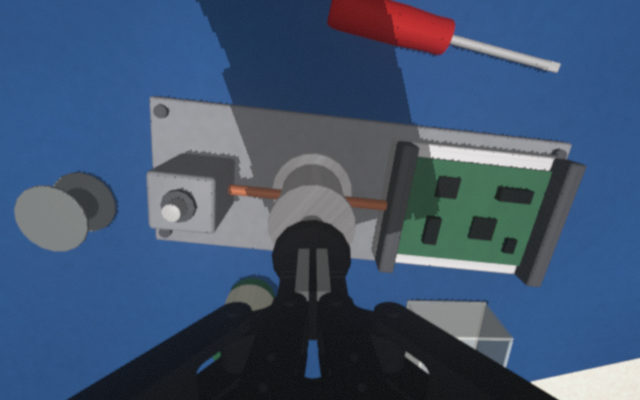

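```bash
python3 - <<'E'
from h import *
from workcell import sensors
s=sensors.state()
for z in(.128,.120,.112,.104): print(z,[tuple(np.round(proj(n,np.array([.538,.112,z])),1)) for n in('wrist','scene','side')])
e=np.array([.03825,.09238,0])/.1
print('head radius ends', [np.round(proj('wrist',np.array([.538,.112,z])+k*.02*np.array([.387,.922,0])),1) for z in(.128,.104) for k in(-1,1)])
a=cv2.resize(cv2.imread('pics/p2_w.png')[180:340,220:400],None,fx=4,fy=4,interpolation=cv2.INTER_CUBIC)
a=np.clip(a.astype(float)*3,0,255).astype(np.uint8);cv2.imwrite('pics/p2_wz.png',a[:600])
for k in('side0','p2_si'):
    im=cv2.imread(f'pics/{k}.png')[170:240,262:322];print(k)
x=[np.clip(cv2.resize(cv2.imread(f'pics/{k}.png')[165:240,262:322],None,fx=6,fy=6)*1.0*2,0,255).astype(np.uint8) for k in('side0','p2_si')]
cv2.imwrite('pics/cmp.png',np.hstack(x))
E
```

```text
0.128 [(np.float64(310.5), np.float64(264.5)), (np.float64(325.0), np.float64(167.5)), (np.float64(290.8), np.float64(187.8))]
0.12 [(np.float64(310.6), np.float64(256.5)), (np.float64(325.0), np.float64(169.2)), (np.float64(291.0), np.float64(191.0))]
0.112 [(np.float64(310.7), np.float64(249.1)), (np.float64(324.9), np.float64(170.8)), (np.float64(291.3), np.float64(194.2))]
0.104 [(np.float64(310.8), np.float64(242.3)), (np.float64(324.9), np.float64(172.5)), (np.float64(291.5), np.float64(197.3))]
head radius ends [array([269.6, 260.7]), array([351.1, 268.4]), array([274.9, 238.8]), array([346.4, 245.8])]
side0
p2_si
```

View pics/p2_wz.png

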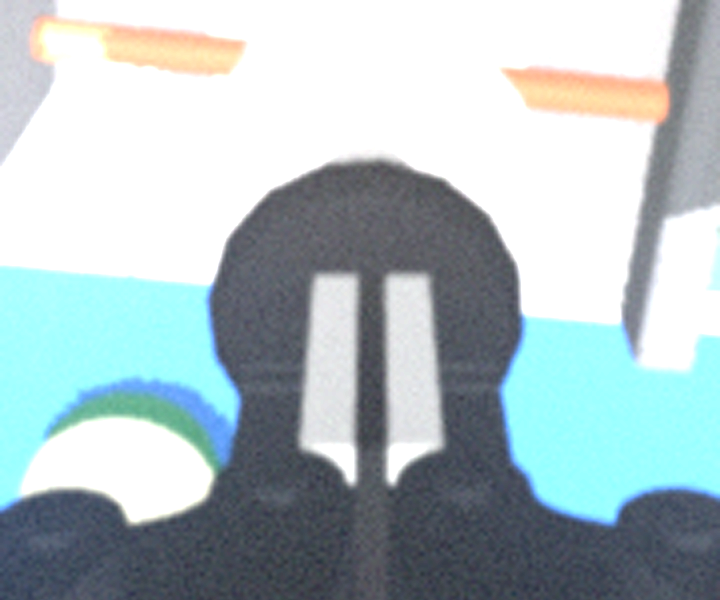

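View pics/cmp.png

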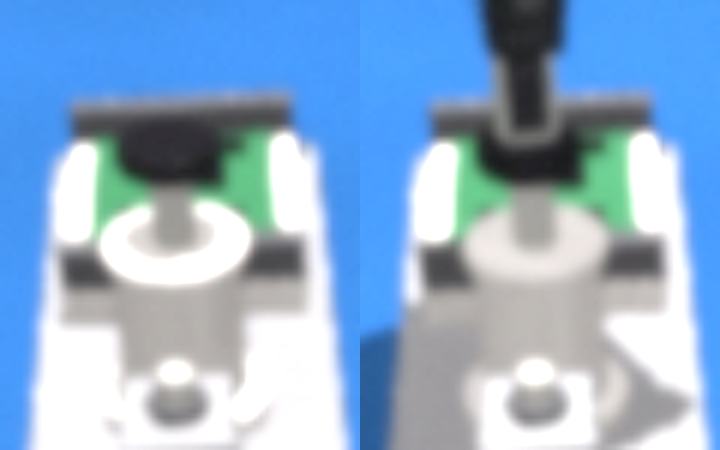

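```bash
python3 - <<'E'
from h import *
print(tri(ray('scene',326.5,155.5),ray('side',287.5,160.5)),'ee z .1663')
print(tri(ray('scene',325.5,169.2),ray('side',290,188.7)),'ee z .1046')
print(tri(ray('scene',324.8,168.6),ray('side',290.6,190)),'head')
E
```

```text
[0.53915709 0.11526811 0.18890897] ee z .1663
[0.53847507 0.11395239 0.12329417] ee z .1046
[0.53732108 0.11181125 0.12254941] head
```

Triangulation puts the visible fingertips about 20 mm above the reported TCP (0.123 m against 0.1046 m), so they've only just reached the head. I'll carry on down and let the force show contact and the stop.

>>> {"name": "apply_moves", "arguments": {"rows": [{"jaw": 1.0,"x": 0.0,"y": 0.0,"z": 0.004,"wx": 0.0,"wy": 0.0,"wz": 0.0},{"jaw": 1.0,"x": 0.0,"y": 0.0,"z": 0.008,"wx": 0.0,"wy": 0.0,"wz": 0.0},{"jaw": 1.0,"x": 0.0,"y": 0.0,"z": 0.008,"wx": 0.0,"wy": 0.0,"wz": 0.0}]}}

```text
clock: 3.12
ee_pos: [0.5382, 0.1126, 0.0961]
eef_rot: [[-0.958, 0.287, 0.001], [0.287, 0.958, 0.0], [-0.001, 0.0, -1.0]]
contact_force: [2.1, -0.3, 4.9]
opening: -0.0003
```

>>> {"name": "apply_moves", "arguments": {"rows": [{"jaw": 1.0,"x": 0.0,"y": 0.0,"z": 0.004,"wx": 0.0,"wy": 0.0,"wz": 0.0},{"jaw": 1.0,"x": 0.0,"y": 0.0,"z": 0.008,"wx": 0.0,"wy": 0.0,"wz": 0.0},{"jaw": 1.0,"x": 0.0,"y": 0.0,"z": 0.008,"wx": 0.0,"wy": 0.0,"wz": 0.0}]}}

```text
clock: 3.37
ee_pos: [0.5382, 0.1126, 0.0885]
eef_rot: [[-0.958, 0.287, 0.001], [0.287, 0.958, 0.0], [-0.001, 0.0, -1.0]]
contact_force: [-0.5, 0.4, 7.6]
opening: -0.0
```

>>> {"name": "apply_moves", "arguments": {"rows": [{"jaw": 1.0,"x": 0.0,"y": 0.0,"z": 0.004,"wx": 0.0,"wy": 0.0,"wz": 0.0},{"jaw": 1.0,"x": 0.0,"y": 0.0,"z": 0.006,"wx": 0.0,"wy": 0.0,"wz": 0.0},{"jaw": 1.0,"x": 0.0,"y": 0.0,"z": 0.006,"wx": 0.0,"wy": 0.0,"wz": 0.0}]}}

```text
clock: 3.62
ee_pos: [0.5383, 0.1126, 0.0829]
eef_rot: [[-0.958, 0.287, 0.001], [0.287, 0.958, 0.0], [-0.001, 0.001, -1.0]]
contact_force: [-0.9, -0.2, 11.0]
opening: 0.0001
```

>>> {"name": "apply_moves", "arguments": {"rows": [{"jaw": 1.0,"x": 0.0,"y": 0.0,"z": 0.002,"wx": 0.0,"wy": 0.0,"wz": 0.0},{"jaw": 1.0,"x": 0.0,"y": 0.0,"z": 0.002,"wx": 0.0,"wy": 0.0,"wz": 0.0}]}}

```text
clock: 3.78
ee_pos: [0.5382, 0.1126, 0.0811]
eef_rot: [[-0.958, 0.287, 0.001], [0.287, 0.958, 0.0], [-0.001, 0.001, -1.0]]
contact_force: [-2.4, 0.5, 12.4]
opening: -0.0003
```

>>> {"name": "apply_moves", "arguments": {"rows": [{"jaw": 1.0,"x": 0.0,"y": 0.0,"z": 0.002,"wx": 0.0,"wy": 0.0,"wz": 0.0},{"jaw": 1.0,"x": 0.0,"y": 0.0,"z": 0.002,"wx": 0.0,"wy": 0.0,"wz": 0.0}]}}

```text
clock: 3.95
ee_pos: [0.5383, 0.1126, 0.0792]
eef_rot: [[-0.958, 0.287, 0.002], [0.287, 0.958, 0.0], [-0.001, 0.001, -1.0]]
contact_force: [-1.8, 0.1, 14.0]
opening: -0.0
```

>>> {"name": "apply_moves", "arguments": {"rows": [{"jaw": 1.0,"x": 0.0,"y": 0.0,"z": 0.001,"wx": 0.0,"wy": 0.0,"wz": 0.0},{"jaw": 1.0,"x": 0.0,"y": 0.0,"z": 0.001,"wx": 0.0,"wy": 0.0,"wz": 0.0}]}}

```text
clock: 4.12
ee_pos: [0.5383, 0.1126, 0.079]
eef_rot: [[-0.958, 0.287, 0.002], [0.287, 0.958, 0.0], [-0.002, 0.001, -1.0]]
contact_force: [-5.2, -0.1, 22.2]
opening: 0.0002
```

The bottom stop is at reported z ≈ 0.079, where the force jumped to 22 N. Now I'll let it spring back up and check.

>>> {"name": "apply_moves", "arguments": {"rows": [{"jaw": 1.0,"x": 0.0,"y": 0.0,"z": -0.01,"wx": 0.0,"wy": 0.0,"wz": 0.0},{"jaw": 1.0,"x": 0.0,"y": 0.0,"z": -0.025,"wx": 0.0,"wy": 0.0,"wz": 0.0},{"jaw": 1.0,"x": 0.0,"y": 0.0,"z": -0.04,"wx": 0.0,"wy": 0.0,"wz": 0.0},{"jaw": 1.0,"x": 0.0,"y": 0.0,"z": -0.04,"wx": 0.0,"wy": 0.0,"wz": 0.0},{"jaw": 1.0,"x": 0.0,"y": 0.0,"z": -0.04,"wx": 0.0,"wy": 0.0,"wz": 0.0},{"jaw": 1.0,"x": 0.0,"y": 0.0,"z": -0.04,"wx": 0.0,"wy": 0.0,"wz": 0.0},{"jaw": 1.0,"x": 0.0,"y": 0.0,"z": -0.04,"wx": 0.0,"wy": 0.0,"wz": 0.0}]}}

```text
clock: 4.7
ee_pos: [0.5374, 0.1125, 0.1165]
eef_rot: [[-0.958, 0.287, -0.002], [0.287, 0.958, -0.0], [0.001, -0.0, -1.0]]
contact_force: [0.2, -0.3, 0.0]
opening: -0.0002
```

```bash
python3 look.py p3
```

```text
4.7 [0.53735657 0.11250025 0.11645134] [ 0.23287871 -0.29381484  0.02024163] [  0.  -56.7 -20.3   0.   -0.    0. ]
```

View pics/p3.png

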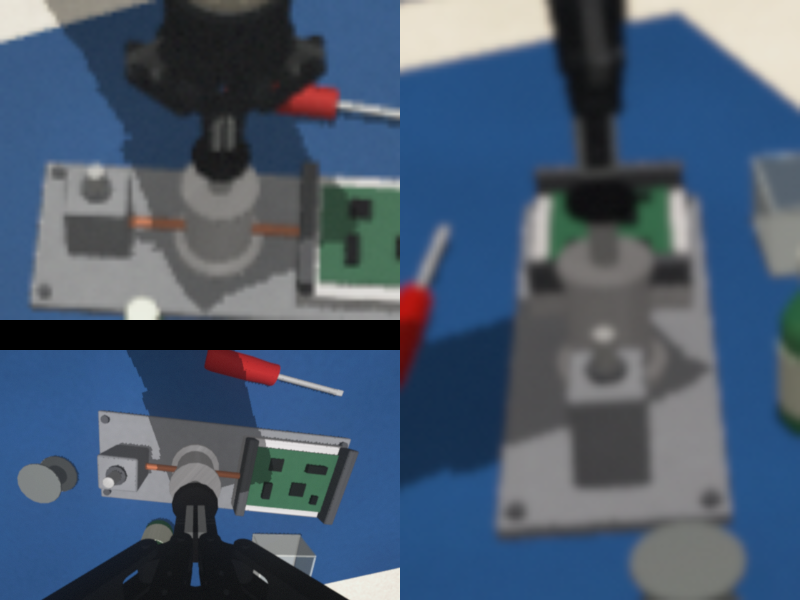

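The pin rose, and the plunger is back up and clear of the tips. Now full stroke two.

>>> {"name": "apply_moves", "arguments": {"rows": [{"jaw": 1.0,"x": 0.0,"y": 0.0,"z": 0.01,"wx": 0.0,"wy": 0.0,"wz": 0.0},{"jaw": 1.0,"x": 0.0,"y": 0.0,"z": 0.02,"wx": 0.0,"wy": 0.0,"wz": 0.0},{"jaw": 1.0,"x": 0.0,"y": 0.0,"z": 0.03,"wx": 0.0,"wy": 0.0,"wz": 0.0},{"jaw": 1.0,"x": 0.0,"y": 0.0,"z": 0.036,"wx": 0.0,"wy": 0.0,"wz": 0.0},{"jaw": 1.0,"x": 0.0,"y": 0.0,"z": 0.04,"wx": 0.0,"wy": 0.0,"wz": 0.0},{"jaw": 1.0,"x": 0.0,"y": 0.0,"z": 0.04,"wx": 0.0,"wy": 0.0,"wz": 0.0},{"jaw": 1.0,"x": 0.0,"y": 0.0,"z": 0.04,"wx": 0.0,"wy": 0.0,"wz": 0.0}]}}

```text
clock: 5.43
ee_pos: [0.5384, 0.1126, 0.079]
eef_rot: [[-0.958, 0.287, 0.002], [0.287, 0.958, 0.0], [-0.002, 0.001, -1.0]]
contact_force: [-6.9, 0.1, 32.4]
opening: 0.0002
```

>>> {"name": "apply_moves", "arguments": {"rows": [{"jaw": 1.0,"x": 0.0,"y": 0.0,"z": -0.01,"wx": 0.0,"wy": 0.0,"wz": 0.0},{"jaw": 1.0,"x": 0.0,"y": 0.0,"z": -0.025,"wx": 0.0,"wy": 0.0,"wz": 0.0},{"jaw": 1.0,"x": 0.0,"y": 0.0,"z": -0.04,"wx": 0.0,"wy": 0.0,"wz": 0.0},{"jaw": 1.0,"x": 0.0,"y": 0.0,"z": -0.04,"wx": 0.0,"wy": 0.0,"wz": 0.0},{"jaw": 1.0,"x": 0.0,"y": 0.0,"z": -0.04,"wx": 0.0,"wy": 0.0,"wz": 0.0},{"jaw": 1.0,"x": 0.0,"y": 0.0,"z": -0.04,"wx": 0.0,"wy": 0.0,"wz": 0.0},{"jaw": 1.0,"x": 0.0,"y": 0.0,"z": -0.04,"wx": 0.0,"wy": 0.0,"wz": 0.0}]}}

```text
clock: 6.02
ee_pos: [0.5373, 0.1125, 0.1161]
eef_rot: [[-0.958, 0.287, -0.002], [0.287, 0.958, -0.0], [0.002, -0.001, -1.0]]
contact_force: [0.4, -0.4, -0.5]
opening: 0.0002
```

```bash
python3 look.py p4
```

```text
6.0167 [0.53727344 0.11248904 0.11611024] [ 0.3559085  -0.36123503 -0.50688911] [  0.  -56.6 -20.3   0.   -0.    0. ]
```

View pics/p4.png

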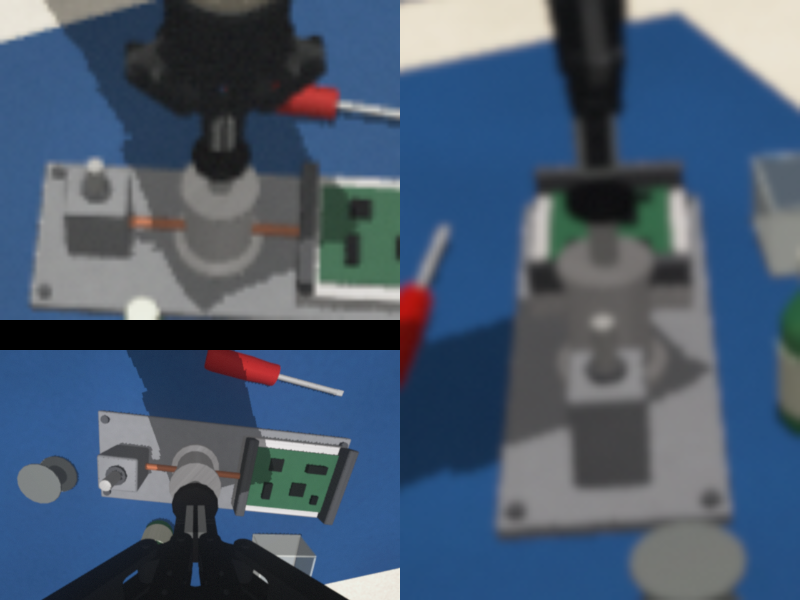

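The pin is higher again. On stroke three I'll push about 1 mm less to keep the force down at the stop. Stroke four follows.

>>> {"name": "apply_moves", "arguments": {"rows": [{"jaw": 1.0,"x": 0.0,"y": 0.0,"z": 0.01,"wx": 0.0,"wy": 0.0,"wz": 0.0},{"jaw": 1.0,"x": 0.0,"y": 0.0,"z": 0.02,"wx": 0.0,"wy": 0.0,"wz": 0.0},{"jaw": 1.0,"x": 0.0,"y": 0.0,"z": 0.03,"wx": 0.0,"wy": 0.0,"wz": 0.0},{"jaw": 1.0,"x": 0.0,"y": 0.0,"z": 0.036,"wx": 0.0,"wy": 0.0,"wz": 0.0},{"jaw": 1.0,"x": 0.0,"y": 0.0,"z": 0.039,"wx": 0.0,"wy": 0.0,"wz": 0.0},{"jaw": 1.0,"x": 0.0,"y": 0.0,"z": 0.039,"wx": 0.0,"wy": 0.0,"wz": 0.0},{"jaw": 1.0,"x": 0.0,"y": 0.0,"z": 0.039,"wx": 0.0,"wy": 0.0,"wz": 0.0}]}}

```text
clock: 6.75
ee_pos: [0.5384, 0.1126, 0.0791]
eef_rot: [[-0.958, 0.287, 0.002], [0.287, 0.958, 0.0], [-0.002, 0.001, -1.0]]
contact_force: [-2.9, -0.3, 21.0]
opening: 0.0001
```

>>> {"name": "apply_moves", "arguments": {"rows": [{"jaw": 1.0,"x": 0.0,"y": 0.0,"z": -0.01,"wx": 0.0,"wy": 0.0,"wz": 0.0},{"jaw": 1.0,"x": 0.0,"y": 0.0,"z": -0.025,"wx": 0.0,"wy": 0.0,"wz": 0.0},{"jaw": 1.0,"x": 0.0,"y": 0.0,"z": -0.039,"wx": 0.0,"wy": 0.0,"wz": 0.0},{"jaw": 1.0,"x": 0.0,"y": 0.0,"z": -0.039,"wx": 0.0,"wy": 0.0,"wz": 0.0},{"jaw": 1.0,"x": 0.0,"y": 0.0,"z": -0.039,"wx": 0.0,"wy": 0.0,"wz": 0.0},{"jaw": 1.0,"x": 0.0,"y": 0.0,"z": -0.039,"wx": 0.0,"wy": 0.0,"wz": 0.0},{"jaw": 1.0,"x": 0.0,"y": 0.0,"z": -0.039,"wx": 0.0,"wy": 0.0,"wz": 0.0}]}}

```text
clock: 7.33
ee_pos: [0.5373, 0.1125, 0.1162]
eef_rot: [[-0.958, 0.287, -0.002], [0.287, 0.958, -0.0], [0.002, -0.001, -1.0]]
contact_force: [0.3, 0.1, -0.2]
opening: 0.0001
```

```bash
python3 look.py p5
```

```text
7.3333 [0.53731137 0.11248118 0.11615282] [ 0.32391789  0.10109704 -0.1511219 ] [  0.  -56.6 -20.3   0.   -0.   -0. ]
```

>>> {"name": "apply_moves", "arguments": {"rows": [{"jaw": 1.0,"x": 0.0,"y": 0.0,"z": 0.01,"wx": 0.0,"wy": 0.0,"wz": 0.0},{"jaw": 1.0,"x": 0.0,"y": 0.0,"z": 0.02,"wx": 0.0,"wy": 0.0,"wz": 0.0},{"jaw": 1.0,"x": 0.0,"y": 0.0,"z": 0.03,"wx": 0.0,"wy": 0.0,"wz": 0.0},{"jaw": 1.0,"x": 0.0,"y": 0.0,"z": 0.036,"wx": 0.0,"wy": 0.0,"wz": 0.0},{"jaw": 1.0,"x": 0.0,"y": 0.0,"z": 0.039,"wx": 0.0,"wy": 0.0,"wz": 0.0},{"jaw": 1.0,"x": 0.0,"y": 0.0,"z": 0.039,"wx": 0.0,"wy": 0.0,"wz": 0.0},{"jaw": 1.0,"x": 0.0,"y": 0.0,"z": 0.039,"wx": 0.0,"wy": 0.0,"wz": 0.0}]}}

```text
clock: 8.07
ee_pos: [0.5383, 0.1126, 0.0791]
eef_rot: [[-0.958, 0.287, 0.002], [0.287, 0.958, 0.0], [-0.002, 0.001, -1.0]]
contact_force: [-4.1, -0.5, 21.5]
opening: -0.0002
```

>>> {"name": "apply_moves", "arguments": {"rows": [{"jaw": 1.0,"x": 0.0,"y": 0.0,"z": -0.01,"wx": 0.0,"wy": 0.0,"wz": 0.0},{"jaw": 1.0,"x": 0.0,"y": 0.0,"z": -0.025,"wx": 0.0,"wy": 0.0,"wz": 0.0},{"jaw": 1.0,"x": 0.0,"y": 0.0,"z": -0.039,"wx": 0.0,"wy": 0.0,"wz": 0.0},{"jaw": 1.0,"x": 0.0,"y": 0.0,"z": -0.039,"wx": 0.0,"wy": 0.0,"wz": 0.0},{"jaw": 1.0,"x": 0.0,"y": 0.0,"z": -0.039,"wx": 0.0,"wy": 0.0,"wz": 0.0},{"jaw": 1.0,"x": 0.0,"y": 0.0,"z": -0.039,"wx": 0.0,"wy": 0.0,"wz": 0.0},{"jaw": 1.0,"x": 0.0,"y": 0.0,"z": -0.039,"wx": 0.0,"wy": 0.0,"wz": 0.0}]}}

```text
clock: 8.65
ee_pos: [0.5373, 0.1125, 0.1161]
eef_rot: [[-0.958, 0.287, -0.002], [0.287, 0.958, -0.0], [0.002, -0.001, -1.0]]
contact_force: [-0.1, -0.2, -0.7]
opening: 0.0002
```

```bash
python3 look.py p6; python3 - <<'E'
from h import *
x=[]
for k in('side0','p3_si','p4_si','p5_si','p6_si'):
    x.append(cv2.resize(cv2.imread(f'pics/{k}.png')[205:265,278:303],None,fx=6,fy=6))
y=[cv2.resize(cv2.imread(f'pics/{k}.png')[160:195,283:308],None,fx=6,fy=6) for k in('scene0','p3_sc','p4_sc','p5_sc','p6_sc')]
cv2.imwrite('pics/cmp2.png',np.vstack([np.hstack(x),np.hstack(y)]))
E
```

```text
8.65 [0.53733249 0.11250973 0.11614244] [-0.14388875 -0.15992356 -0.70008332] [  0.  -56.6 -20.3   0.   -0.   -0. ]
```

View pics/cmp2.png

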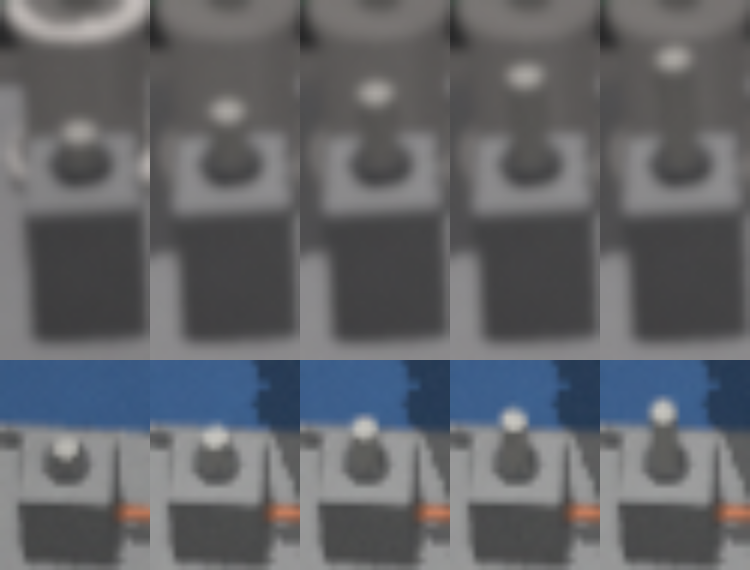

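The pin rose by about the same amount on every stroke, the fourth included, so I can't yet say it has stopped. Another stroke does no harm and will show it.

>>> {"name": "apply_moves", "arguments": {"rows": [{"jaw": 1.0,"x": 0.0,"y": 0.0,"z": 0.01,"wx": 0.0,"wy": 0.0,"wz": 0.0},{"jaw": 1.0,"x": 0.0,"y": 0.0,"z": 0.02,"wx": 0.0,"wy": 0.0,"wz": 0.0},{"jaw": 1.0,"x": 0.0,"y": 0.0,"z": 0.03,"wx": 0.0,"wy": 0.0,"wz": 0.0},{"jaw": 1.0,"x": 0.0,"y": 0.0,"z": 0.036,"wx": 0.0,"wy": 0.0,"wz": 0.0},{"jaw": 1.0,"x": 0.0,"y": 0.0,"z": 0.039,"wx": 0.0,"wy": 0.0,"wz": 0.0},{"jaw": 1.0,"x": 0.0,"y": 0.0,"z": 0.039,"wx": 0.0,"wy": 0.0,"wz": 0.0},{"jaw": 1.0,"x": 0.0,"y": 0.0,"z": 0.039,"wx": 0.0,"wy": 0.0,"wz": 0.0}]}}

```text
clock: 9.38
ee_pos: [0.5384, 0.1126, 0.0791]
eef_rot: [[-0.958, 0.287, 0.002], [0.287, 0.958, 0.0], [-0.002, 0.001, -1.0]]
contact_force: [-2.5, -0.1, 20.6]
opening: 0.0
```

>>> {"name": "apply_moves", "arguments": {"rows": [{"jaw": 1.0,"x": 0.0,"y": 0.0,"z": -0.01,"wx": 0.0,"wy": 0.0,"wz": 0.0},{"jaw": 1.0,"x": 0.0,"y": 0.0,"z": -0.025,"wx": 0.0,"wy": 0.0,"wz": 0.0},{"jaw": 1.0,"x": 0.0,"y": 0.0,"z": -0.039,"wx": 0.0,"wy": 0.0,"wz": 0.0},{"jaw": 1.0,"x": 0.0,"y": 0.0,"z": -0.039,"wx": 0.0,"wy": 0.0,"wz": 0.0},{"jaw": 1.0,"x": 0.0,"y": 0.0,"z": -0.039,"wx": 0.0,"wy": 0.0,"wz": 0.0},{"jaw": 1.0,"x": 0.0,"y": 0.0,"z": -0.039,"wx": 0.0,"wy": 0.0,"wz": 0.0},{"jaw": 1.0,"x": 0.0,"y": 0.0,"z": -0.039,"wx": 0.0,"wy": 0.0,"wz": 0.0}]}}

```text
clock: 9.97
ee_pos: [0.5373, 0.1125, 0.1161]
eef_rot: [[-0.958, 0.287, -0.002], [0.287, 0.958, -0.0], [0.002, -0.001, -1.0]]
contact_force: [-0.2, -0.4, -0.8]
opening: 0.0
```

```bash
python3 look.py p7; python3 - <<'E'
from h import *
# pin cap: bright blob in small windows
for k in('p3','p4','p5','p6','p7'):
    r=[]
    for sfx,(x0,y0,w,h) in(('sc',(288,160,12,18)),('si',(284,208,14,22))):
        g=cv2.cvtColor(cv2.imread(f'pics/{k}_{sfx}.png'),cv2.COLOR_BGR2GRAY)[y0:y0+h,x0:x0+w].astype(float)
        t=g.max()-35; m=(g>t)*(g-t); yy,xx=np.mgrid[y0:y0+h,x0:x0+w]
        r.append(((xx*m).sum()/m.sum(),(yy*m).sum()/m.sum()))
    print(k,np.round(r,1).tolist(),tri(ray('scene',*r[0]),ray('side',*r[1])).round(4))
E
```

```text
9.9667 [0.53731169 0.11248722 0.11613155] [-0.174205   -0.36001876 -0.81883037] [  0.  -56.6 -20.3   0.   -0.   -0. ]
p3 [[293.4, 172.4], [290.4, 223.5]] [0.5027 0.0342 0.0932]
p4 [[293.2, 170.9], [290.2, 220.6]] [0.5025 0.034  0.1006]
p5 [[293.0, 169.6], [290.2, 217.9]] [0.5027 0.0335 0.1072]
p6 [[293.0, 168.1], [289.8, 215.3]] [0.5024 0.0338 0.1136]
p7 [[292.9, 168.1], [289.8, 215.1]] [0.5025 0.0338 0.114 ]
```

View pics/p7.png

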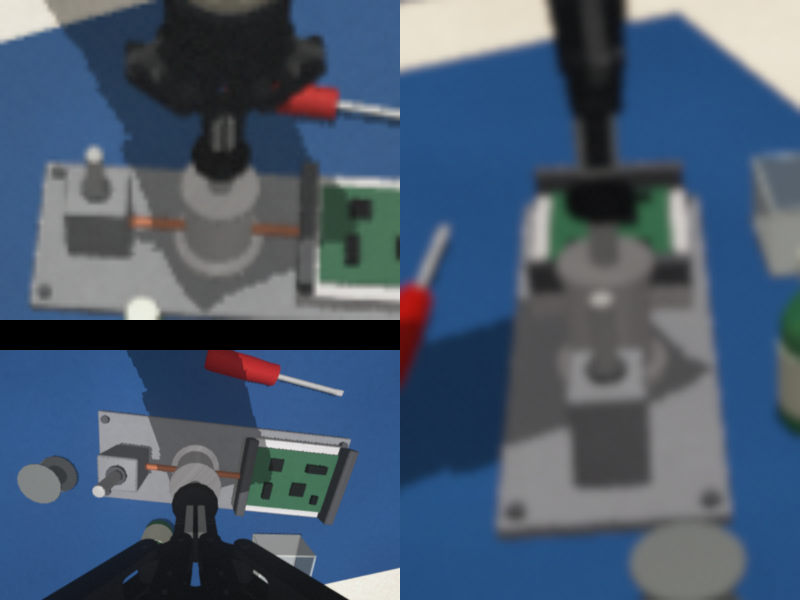

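The fifth stroke didn't move the pin: its top stays at 0.114 m, against 0.115 m expected. Now I'll move clear.

>>> {"name": "apply_moves", "arguments": {"rows": [{"jaw": 1.0,"x": 0.0,"y": 0.0,"z": -0.03,"wx": 0.0,"wy": 0.0,"wz": 0.0},{"jaw": 1.0,"x": 0.0,"y": 0.0,"z": -0.06,"wx": 0.0,"wy": 0.0,"wz": 0.0},{"jaw": 1.0,"x": 0.0,"y": 0.0,"z": -0.09,"wx": 0.0,"wy": 0.0,"wz": 0.0},{"jaw": 1.0,"x": 0.0,"y": 0.0,"z": -0.12,"wx": 0.0,"wy": 0.0,"wz": 0.0},{"jaw": 1.0,"x": 0.0,"y": 0.0,"z": -0.14,"wx": 0.0,"wy": 0.0,"wz": 0.0},{"jaw": 1.0,"x": 0.0,"y": 0.0,"z": -0.14,"wx": 0.0,"wy": 0.0,"wz": 0.0},{"jaw": 1.0,"x": 0.0,"y": 0.0,"z": -0.14,"wx": 0.0,"wy": 0.0,"wz": 0.0},{"jaw": 1.0,"x": 0.0,"y": 0.0,"z": -0.14,"wx": 0.0,"wy": 0.0,"wz": 0.0}]}}

```text
clock: 10.78
ee_pos: [0.5374, 0.1125, 0.2563]
eef_rot: [[-0.958, 0.287, -0.001], [0.287, 0.958, -0.0], [0.001, -0.0, -1.0]]
contact_force: [-0.2, -0.4, -0.5]
opening: -0.0001
```

```bash
python3 look.py p8
```

```text
10.7833 [0.53736916 0.1124842  0.25631951] [-0.1575451  -0.41773862 -0.49194581] [  0.1 -53.2 -27.6   0.    0.   -0. ]
```

View pics/p8.png

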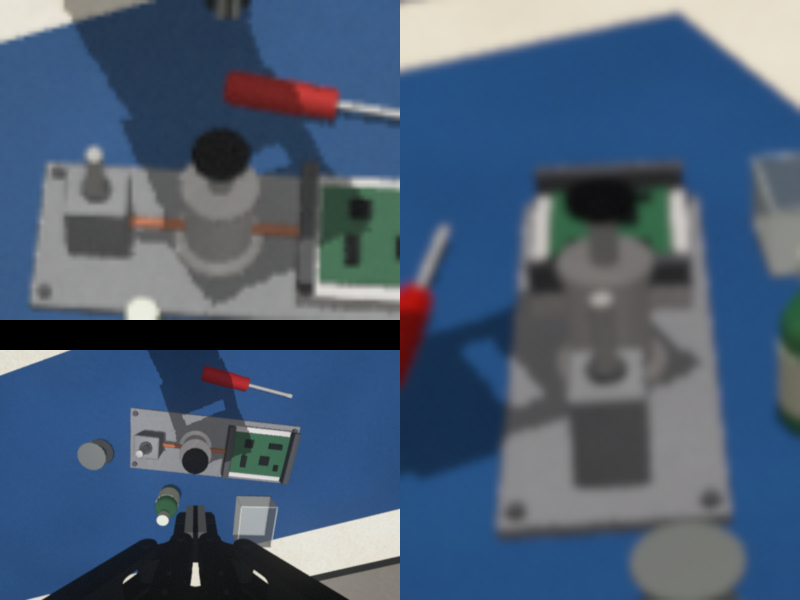

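The plunger is up, the pin is out, the loose things are where they were, and the tool is well clear. Handing in.

```bash
python3 -c "
from workcell import env
print(env.sign_off())"
```

```text
the job is handed in; nothing more can be done
None
```

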